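# Load a die block into a soft-closing sprung vice

## Robot

A 6-joint arm with a two-finger parallel gripper is mounted at the origin on the work surface. World frame = base frame: x ahead of the robot, y to its left, z up, the work surface at z = 0. Lengths are in m, angles in rad, forces in N, time in s.
With the tool pointing down it reaches from about 0.3 to 0.95 m from the base axis. Payload 3.1 kg.
Tool frame: the origin (TCP) lies at the very end of the fingers, on their centre line; the grasp point (between the pads) lies 19 mm behind it; z points along the fingers, y is the line along which they close (so a half turn about z gives the same grasp; the last joint's range is limited). The gripper opens to 85 mm and grips with 20 to 120 N. Pads are 22 mm wide; open, the fingers measure 114 mm over their backs; the gripper's body (76 mm by 85 mm) begins 54 mm behind the grasp point. The pads swing forward as they close: fully open they stand 13 mm farther back than shut.
Start: joints at [1.161, 0.308, 1.634, -0, 1.2, -0.07], TCP at [0.208, 0.589, 0.231] pointing down, gripper open.
Joint ranges: [-3.06, 3.06], [-0.79, 1.96], [0.05, 2.63], [-1.19, 4.34], [0.05, 2.64], [-2.94, 2.94]. Speed limits (rad/s): [2.79, 2.79, 3.14, 3.14, 3.14, 3.14].

## Interface

Orientations are given as a unit quaternion [x, y, z, w].
In Python, from workcell import * gives the robot as it stands. Calls block until the motion is done:
- move_pose(position, orientation): joint-space move of the TCP to a pose.
- move_straight(position, rot=None, max_speed=0.15, contact_N=None): straight line of the TCP; rot=None keeps the orientation; max_speed is the mean speed in m/s. With contact_N (N) it stops when the force on the tool has changed by that much, and returns True; else False.
- set_joints(angles): joint-space move.
- grip(opening): opening from 0.0 (shut) to 1.0 (fully open); the grip force is fixed at half the most; returns when the fingers have stopped.
- dwell(seconds).
- inverse_kinematics(position, orientation): joint angles nearest the present ones, or None.
- camera(name): name is "scene" or "top" or "wrist"; returns a dict with "img" (420x560x3 uint8, red, green, blue), "camera_matrix" (3x3 intrinsics, pixels), "R" (3x3) and "t" (3): a world point X has camera coordinates R X + t. Camera axes: x right, y down, z forward; pixel columns grow to the right and rows downward; lengths in m; the calibration is good to about 2 mm. A picture is of the moment at which its call begins. There is no depth.
A pose or a line that the arm cannot do raises MotionError and nothing moves.
- hand_in(): hands the job in; it is judged then, once.
Readings, each from a call of its own:
- get_time_s(): time.
- get_joint_pos(): joint angles.
- get_dq(): joint speeds.
- get_joint_torque(): joint torques, N m.
- get_eef_pos(): TCP position.
- get_tool_rot(): TCP orientation.
- get_contact_force(): force on the tool from outside, world axes, zero at the start.
- get_moment(): the same for the moment, N m.
- get_opening(): opening from 0.0 (shut) to 1.0 (fully open).
- get_grip_force(): force on a finger pad.
Only numpy, scipy, OpenCV 4.12 (cv2) and the standard library are available. Lean on these libraries where they do the work, as an engineer would, in place of code of your own. Each camera call takes 0.05 s, during which the arm holds its last target. There are 200 camera calls.

## Task

Clamp the blue die block in the green soft-closing vice: press the sprung jaw well back (its yellow paddle is there for that), then before the jaw has crept shut slide the block, never lifting it off the base plate, along the steel fence and home against the back stop. Leave the jaw to close on it, so that in the end the block lies flat and square, held between fence and jaw; do not knock any of the other things about.

Things in the scene. Friction and masses are not known exactly. Their poses are not given: they have to be found in the camera images.
- fixture: Soft-closing sprung vice, bolted down: green base plate 12 thick. Origin on its underside, z up; x is the way the block slides in, y the way the jaw opens. In this frame (mm): plate x -140..85, y -70..200; jaw x 0..60, its front end x = 0 is the mouth; the open plate before it (x below 0) is the loading apron. Behind the jaw's travel an aluminium damper, y 100..197, top z = 54.
- fence (a point): Top edge of the steel fence's inner face, at the mouth (vice x = 0, y = -40, z = 36 mm). The fence is fixed, runs along the vice's x from -120 to 75 mm, is 15 thick; its inner face looks to +y.
- back_stop (a point): Top edge of the steel back stop's face (vice x = 60, z = 36 mm; y -40..4). The face looks to -x; the block's leading end comes to rest against it.
- jaw (a joint): Travel of the sprung jaw along vice +y, m: 0 shut, 0.09 fully back. Gap between fence and jaw = 14 mm + travel: 0.030 when clamping the block. Jaw top z = 41 mm. Spring 4 N shut, 5.8 N fully back, plus damper 900 N per m/s both ways: pressing at 15 mm/s takes 19 N, faster more. Released it creeps shut at about 6 mm/s (10 s from fully back until the block no longer fits). It may be re-pressed.
- paddle (a point): Centre of the pressing face of the yellow upright paddle on the jaw (moves with it), 72 mm above the bench. The face looks to vice -y and is pressed to +y; 44 wide along x (vice x 8..52), 40 to 96 mm above the bench, set back 6 mm from the clamping face (vice y = -20 mm when shut). It stands above fence, block and jaw: closed fingers can press it from over the gap.
- nest (a point): Point on the base plate's top face (12 mm above the bench) where the origin of the clamped block belongs: 30 mm before the back stop face, 22 mm from the fence. Axes as the vice's.
- die_block: Blue die block, 60 long (x) x 44 wide (y) x 30 high, 0.3 to 0.6 kg, two dark bores on top; origin at the centre of its underside. Starts flat on the loading apron near the fence, its length roughly along the vice's x.
- bush: small brass bush standing on the vice's base plate, outer diameter 34, height 28; bystander
- spare_die: bare steel spare die block 60 x 44 x 30 on the bench; bystander, not the one to clamp
- flange: copper-coloured hub flange, disc diameter 120, 50 high; bystander
- hammer: hammer lying on the bench; bystander
- wrench: wrench lying on the bench; bystander
- pot: open aluminium pot, rim diameter 150, 80 high; bystander
- collar: dark steel collar, diameter 80, 35 high; bystander
There are look-alikes about, which are no part of the job. Of the things that look like the die_block, the smallest one is meant.

How it is judged:
On the way:
1. the jaw has been pressed back until the block fits (travel over 40 mm) (value of joint jaw above 0.04 m), for 0.1 s.
At the end, for the whole second after the job is handed in: The blue block lies flat on the base plate (within 4 mm and 4 degrees), its length along the fence within 4 degrees, within 4 mm of the nest point sideways and no more than 8 mm short of the back stop, at rest, and the jaw has closed on it (jaw travel 26 to 34 mm) (x of die_block in the frame of nest between -0.008 and 0.004 m and y of die_block in the frame of nest between -0.004 and 0.004 m and z of die_block in the frame of nest between -0.004 and 0.004 m and angle between the x axis of die_block and the x axis of fixture, either way round below 0.07 rad and angle between die_block's own z axis and vertical below 0.07 rad and linear speed of die_block below 0.01 m/s and value of joint jaw between 0.026 and 0.034 m); the robot touches nothing.
It fails at once if the block is lifted off the base plate (more than 12 mm) (z of die_block in the frame of nest above 0.012 m).
It fails at once if one of the other loose things (bush, spare die, flange, hammer, wrench, pot, collar) is knocked away (moved more than 25 mm) (distance of any of bush, spare_die, flange, hammer, wrench, pot, collar from where it was at the start of the episode above 0.025 m).
It also fails if it takes over 67 s, if anything falls off the work surface, if the arm or the gripper's body presses on something with over 40 N, if the wrist force passes 120 N, or if a joint passes its speed limit or range.

## Working session

There is one attempt and no reset: what is moved stays moved. The work goes in short steps, each a Python script; the robot and the scene stay as the last script left them, time stands still between calls to the robot, and variables do not carry over. Pictures are saved under pics/ and viewed, at most 10 in all, crops included, and the job is handed in when it is done.

```bash
mkdir -p pics; ls; python3 - <<'E'
from workcell import *
import cv2,numpy as np
for n in ("scene","top","wrist"):
    c=camera(n); cv2.imwrite(f"pics/{n}0.png",c["img"][:,:,::-1]); np.savez(f"pics/{n}0.npz",**c)
    print(n,c["camera_matrix"].tolist(),(-c["R"].T@c["t"]).round(3),c["R"].round(3).tolist())
a=cv2.imread("pics/scene0.png");b=cv2.imread("pics/top0.png")
print(get_time_s())
E
```

```text
pics
scene [[399.25849322388785, 0.0, 280.39729310383734], [0.0, 399.25849322388785, 213.6826060881316], [0.0, 0.0, 1.0]] [0.815 0.439 0.889] [[-0.788, 0.616, 0.002], [0.512, 0.656, -0.555], [-0.343, -0.436, -0.832]]
top [[389.4122969383485, 0.0, 281.09150518465617], [0.0, 389.4122969383485, 206.27565110899397], [0.0, 0.0, 1.0]] [0.278 0.019 1.305] [[-0.014, -1.0, -0.004], [-0.988, 0.015, -0.154], [0.154, 0.002, -0.988]]
wrist [[292.13950250587095, 0.0, 280.9153843039001], [0.0, 292.13950250587095, 206.03366542507118], [0.0, 0.0, 1.0]] [0.133 0.616 0.374] [[0.333, 0.943, -0.003], [0.897, -0.316, 0.309], [0.291, -0.106, -0.951]]
0.15
```

View pics/scene0.png

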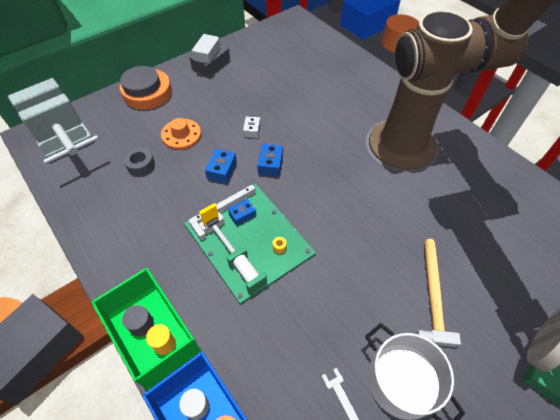

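View pics/top0.png

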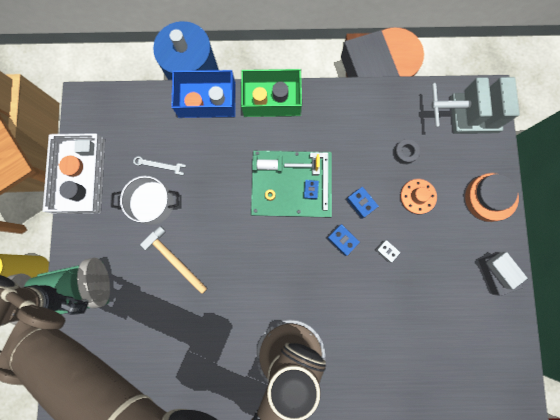

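The scene view shows the vice at about (250,240) with a blue block on it at (242,210). The top view shows the plate at cols 251–332, rows 150–217, the fence on its right at col 326, the block at (312,189), the yellow paddle at (318,163) and the bush at (270,195). The vice axes lie close to the world axes. The other blue blocks, at (362,202) and (343,240), are bigger look-alikes.

```bash
cat > h.py <<'E'
import cv2,numpy as np
def ray(c,uv):
    d=c["R"].T@np.linalg.solve(c["camera_matrix"],np.r_[uv,1.]); return -c["R"].T@c["t"],d
def plane(c,uv,z):
    o,d=ray(c,uv); return o+d*(z-o[2])/d[2]
def cross(rays):   # least squares point of rays
    A=0;b=0
    for o,d in rays:
        P=np.eye(3)-np.outer(d,d)/(d@d); A=A+P; b=b+P@o
    X=np.linalg.solve(A,b); return X,max(np.linalg.norm(np.cross(X-o,d))/np.linalg.norm(d) for o,d in rays)
def proj(c,X):
    p=c["camera_matrix"]@(c["R"]@np.asarray(X)+c["t"]); return p[:2]/p[2]
def snap(name,tag):
    from workcell import camera
    c=camera(name); cv2.imwrite(f"pics/{tag}.png",c["img"][:,:,::-1]); np.savez(f"pics/{tag}.npz",**c); return c
def load(tag): return dict(np.load(f"pics/{tag}.npz"))
def mask(c,lo,hi):
    return cv2.inRange(cv2.cvtColor(c["img"],cv2.COLOR_RGB2HSV),lo,hi)
BLUE=((105,140,50),(125,255,255)); YEL=((20,150,110),(32,255,255)); GRN=((60,90,40),(88,255,255))
def blobs(m,amin=20):
    n,l,s,ce=cv2.connectedComponentsWithStats(m); return [(s[i,4],ce[i].round(1).tolist(),s[i,:4].tolist(),(l==i).astype(np.uint8)) for i in range(1,n) if s[i,4]>=amin]
E
python3 - <<'E'
from h import *
c=load("top0")
for n,k in (("b",BLUE),("y",YEL),("g",GRN)):
    for a,ce,bb,m in blobs(mask(c,*k),25): print(n,a,ce,bb,plane(c,ce,0.03).round(3))
g=mask(c,*GRN); g[:145]=0; g[225:]=0; g[:,:240]=0;g[:,345:]=0
r=cv2.minAreaRect(cv2.findNonZero(g)); print(r)
for p in cv2.boxPoints(r): print(p,plane(c,p,.012).round(4))
E
```

```text
b 4596 [193.7, 72.0] [154, 22, 81, 96] [0.958 0.321 0.03 ]
b 182 [310.6, 189.3] [304, 180, 14, 19] [ 0.533 -0.077  0.03 ]
b 423 [361.6, 202.3] [347, 187, 31, 31] [ 0.486 -0.245  0.03 ]
b 407 [342.9, 239.7] [328, 225, 31, 30] [ 0.363 -0.179  0.03 ]
y 27 [316.5, 162.2] [316, 155, 2, 15] [ 0.625 -0.1    0.03 ]
y 896 [22.2, 264.7] [0, 254, 48, 23] [0.297 0.865 0.03 ]
g 2322 [271.3, 92.2] [241, 69, 61, 48] [0.878 0.05  0.03 ]
g 7654 [543.8, 229.9] [517, 111, 43, 270] [ 0.386 -0.837  0.03 ]
g 3635 [287.0, 186.4] [251, 151, 80, 66] [0.544 0.001 0.03 ]
g 905 [58.9, 281.2] [25, 266, 56, 33] [0.243 0.742 0.03 ]
g 28 [60.7, 311.4] [56, 310, 11, 4] [0.148 0.729 0.03 ]
((291.0936584472656, 183.41006469726562), (79.12638092041016, 64.35394287109375), 1.1691392660140991)
[250.88217 214.77309] [0.4523 0.1235 0.012 ]
[252.19522 150.43254] [0.6753 0.1184 0.012 ]
[331.30515 152.04704] [ 0.6654 -0.1532  0.012 ]
[329.9921  216.38759] [ 0.4429 -0.1412  0.012 ]
```

```bash
python3 - <<'E'
from workcell import *
from h import *
from scipy.spatial.transform import Rotation as Ro
print(Ro.from_quat(get_tool_rot()).as_matrix().round(3).tolist())
yaw=np.radians(-2)
for s in (1,-1):
    M=Ro.from_euler('z',yaw).as_matrix()@np.diag([s,-s,-1.]); q=Ro.from_matrix(M).as_quat()
    for p in ([.50,-.03,.2],[.62,-.06,.06],[.46,-.1,.03],[.40,-.06,.2]):
        j=inverse_kinematics(p,q); print(s,p,None if j is None else np.round(j,2))
E
```

```text
[[-0.943, 0.333, -0.001], [0.333, 0.943, -0.002], [0.0, -0.002, -1.0]]
1 [0.5, -0.03, 0.2] [-0.15  0.1   1.95 -0.    1.09  1.46]
1 [0.62, -0.06, 0.06] [-0.17  0.51  1.74 -0.    0.89  1.44]
1 [0.46, -0.1, 0.03] [-0.31  0.33  2.11 -0.    0.71  1.3 ]
1 [0.4, -0.06, 0.2] [-0.26 -0.1   2.15 -0.    1.09  1.35]
-1 [0.5, -0.03, 0.2] [-0.15  0.1   1.95 -0.    1.09 -1.68]
-1 [0.62, -0.06, 0.06] [-0.17  0.51  1.74 -0.    0.89 -1.7 ]
-1 [0.46, -0.1, 0.03] [-0.31  0.33  2.11 -0.    0.71 -1.84]
-1 [0.4, -0.06, 0.2] [-0.26 -0.1   2.15 -0.    1.09 -1.79]
```

```bash
python3 - <<'E'
from workcell import *
from h import *
from scipy.spatial.transform import Rotation as Ro
q=Ro.from_matrix(Ro.from_euler('z',np.radians(-2)).as_matrix()@np.diag([-1,1,-1.])).as_quat()
t0=get_time_s()
move_pose([.47,-.08,.2],q); print(get_time_s()-t0); grip(0); print(get_time_s()-t0)
c1=snap("wrist","w1")
move_straight([.56,0.0,.2],max_speed=.25); c2=snap("wrist","w2"); print(get_time_s(),get_eef_pos())
E
```

```text
2.5500000000000003
3.3167
4.2 [ 0.55859795 -0.00061323  0.19940776]
```

View pics/w1.png

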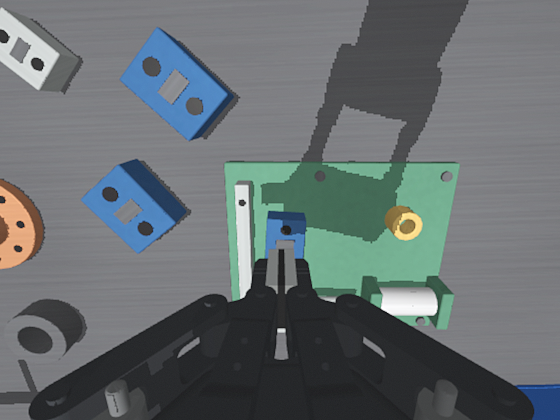

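View pics/w2.png

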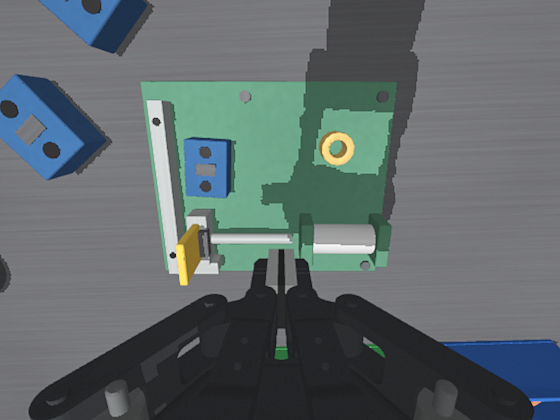

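w1 shows the plate's near corners at (226,163) and (458,163), with the block's trailing end at (287,213). w2 shows the whole block, top at cols 184–228 and rows 138–196, with a gap to the fence on its left (inner edge ~col 172). In w2 the paddle is at (189,255) and the bush at (338,148).

```bash
python3 - <<'E'
from h import *
C={t:load(t) for t in ("w1","w2")}
def fit(pts): # robust line via cv2
    vx,vy,x,y=cv2.fitLine(np.float32(pts),cv2.DIST_HUBER,0,.01,.01).ravel(); return np.cross([x,y,1],[x+vx,y+vy,1])
def isect(a,b): p=np.cross(a,b); return p[:2]/p[2]
P={}
for t,c in C.items():
    o=-c["R"].T@c["t"]; print(t,"cam",o.round(3),"fwd",c["R"][2].round(3))
    g=mask(c,(60,60,30),(90,255,255)); bl=blobs(g,2000); m=max(bl,key=lambda b:b[0])[3]; x,y,w,h=cv2.boundingRect(m)
    rows=np.arange(y+15,y+min(h,180)-60); cols=np.arange(x+20,x+w-25)
    L=fit([(np.nonzero(m[r])[0][0]-.5,r) for r in rows]); R=fit([(np.nonzero(m[r])[0][-1]+.5,r) for r in rows]); T=fit([(k,np.nonzero(m[:,k])[0][0]-.5) for k in cols])
    b=mask(c,(105,120,40),(125,255,255)); bb=[q for q in blobs(b,100) if x<q[1][0]<x+w and q[1][1]<y+h]
    print([(q[0],q[1],q[2]) for q in bb])
    P[t]=[isect(L,T),isect(R,T)]; print(np.round(P[t],1).tolist(),[plane(c,p,.012).round(4).tolist() for p in P[t]])
    ye=blobs(mask(c,(18,120,90),(34,255,255)),60); print("yel",[(q[0],q[1],q[2]) for q in ye])
    if t=="w2":
        np.save("pics/m.npy",m)
        # block top face: brighter blue
        hsv=cv2.cvtColor(c["img"],cv2.COLOR_RGB2HSV); print(hsv[165,180:240,2].tolist()); print(hsv[130:205,193,2].tolist())
        gr=cv2.cvtColor(c["img"],cv2.COLOR_RGB2HSV)[...,1]; print("fence sat row150,180",gr[150,140:185].tolist(),gr[190,145:190].tolist())
for i in (0,1): X,e=cross([ray(C[t],P[t][i]) for t in C]); print("corner",X.round(4),e.round(4))
E
```

```text
w1 cam [ 0.391 -0.077  0.344] fwd [ 0.309 -0.011 -0.951]
[(np.int32(1254), [286.0, 230.4], [265, 211, 41, 48])]
[[223.4, 161.5], [460.0, 161.5]] [[0.4429, -0.1444, 0.012], [0.4522, 0.1246, 0.012]]
yel [(np.int32(567), [399.5, 220.1], [385, 206, 31, 30])]
w2 cam [0.48  0.003 0.343] fwd [ 0.307 -0.011 -0.952]
[(np.int32(2159), [208.2, 166.3], [184, 138, 47, 60])]
[[139.5, 80.0], [396.7, 81.8]] [[0.4434, -0.1443, 0.012], [0.4541, 0.1248, 0.012]]
yel [(np.int32(112), [326.6, 140.7], [320, 131, 28, 29]), (np.int32(128), [339.7, 150.1], [328, 139, 20, 20]), (np.int32(1001), [187.9, 254.0], [176, 224, 26, 61])]
[161, 183, 180, 183, 156, 179, 187, 185, 186, 186, 187, 187, 185, 186, 189, 156, 128, 133, 131, 132, 131, 133, 133, 133, 133, 134, 133, 134, 135, 136, 137, 129, 126, 129, 127, 106, 168, 192, 187, 186, 185, 185, 185, 186, 189, 184, 139, 77, 73, 77, 76, 92, 107, 95, 157, 178, 172, 171, 171, 171]
[176, 176, 174, 175, 177, 182, 157, 91, 82, 133, 180, 191, 190, 189, 188, 189, 188, 189, 188, 188, 188, 187, 186, 187, 187, 187, 186, 185, 184, 185, 184, 186, 185, 186, 186, 186, 185, 185, 185, 185, 185, 185, 184, 184, 184, 185, 183, 183, 183, 184, 184, 184, 184, 183, 183, 183, 183, 182, 182, 181, 182, 181, 182, 184, 184, 187, 170, 179, 175, 174, 174, 174, 174, 174, 175]
fence sat row150,180 [10, 12, 12, 12, 10, 10, 8, 6, 16, 63, 95, 94, 71, 4, 3, 6, 4, 5, 5, 6, 5, 4, 5, 6, 5, 5, 5, 9, 9, 8, 8, 5, 5, 5, 13, 69, 100, 97, 91, 87, 86, 88, 86, 86, 125] [8, 8, 10, 8, 8, 8, 6, 8, 12, 27, 80, 91, 102, 11, 3, 5, 6, 6, 5, 6, 6, 6, 5, 5, 5, 5, 7, 10, 8, 8, 5, 8, 8, 3, 50, 98, 94, 91, 86, 83, 93, 150, 155, 150, 150]
corner [ 0.4432 -0.1447  0.0109] 0.0001
corner [0.4534 0.127  0.0073] 0.0006
```

```bash
python3 - <<'E'
import cv2
a=cv2.imread("pics/w2.png")[85:285,135:255]; b=cv2.imread("pics/w1.png")[155:300,220:330]
a=cv2.resize(a,None,fx=3,fy=3,interpolation=cv2.INTER_NEAREST); b=cv2.resize(b,None,fx=3,fy=3,interpolation=cv2.INTER_NEAREST)
b=cv2.copyMakeBorder(b,0,a.shape[0]-b.shape[0],0,0,cv2.BORDER_CONSTANT)
cv2.imwrite("pics/zoom.png",cv2.hconcat([a,b]))
E
```

```text
(no output)
```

View pics/zoom.png

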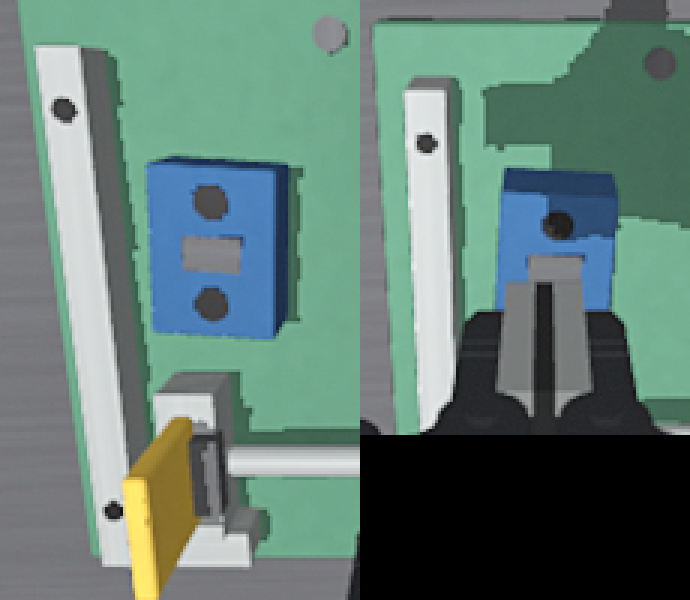

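The zoom shows the block separated from the fence by a narrow gap and slightly turned. It also shows the trailing end face in w1 (top-left corner at about (268,218)), the jaw shut with its front end at about (187,211) in w2, and the paddle overhanging it.

```bash
cat >> h.py <<'E'
A=np.array([.4432,-.1444]); B=np.array([.4532,.1247]); EY=(B-A)/np.linalg.norm(B-A); EX=np.array([EY[1],-EY[0]])
O=(A+B)/2+EX*.140-EY*.065; YAW=np.arctan2(EX[1],EX[0])
def V2W(x,y,z): return np.r_[O+EX*x/1e3+EY*y/1e3,z/1e3]     # vice mm -> world m
def W2V(X): d=np.asarray(X)[:2]-O; return np.r_[d@EX,d@EY,X[2]]*1e3
def blocktop(c,z=.042,vmin=150,box=None):
    m=mask(c,(105,120,vmin),(125,255,255))
    if box: k=np.zeros_like(m); k[box[1]:box[3],box[0]:box[2]]=1; m=m*k
    h=cv2.convexHull(cv2.findNonZero(max(blobs(m),key=lambda b:b[0])[3]))
    w=np.array([W2V(plane(c,p,z))[:2] for p in h[:,0].astype(float)])
    return cv2.minAreaRect(w.astype(np.float32)),h
E
python3 - <<'E'
from h import *
c1,c2=load("w1"),load("w2")
print("O",O.round(4),np.degrees(YAW).round(2))
r,h=blocktop(c2,box=(180,130,240,205)); print("block vice",r)
q=cv2.boxPoints(cv2.minAreaRect(h)); print(q.round(1).tolist())
X,e=cross([ray(c2,(184.0,138.8)),ray(c1,(268.0,218.3))]); print("block TL",X.round(4),e.round(4),W2V(X).round(1))
for p in ((167,150),(171.5,190)): print("fence",W2V(plane(c2,p,.036)).round(1))
# fence near-end top inner corner both views
X,e=cross([ray(c2,(135+82/3,85+47/3)),ray(c1,(220+87/3,155+92/3))]); print("fence end corner",W2V(X).round(1),e.round(4))
for x,y,z in ((8,-20,96),(52,-20,96),(0,-26,41),(-120,-40,36)): print((x,y,z),proj(c2,V2W(x,y,z)).round(1))
X,e=cross([ray(c2,(338,148)),ray(c1,(406,226))]); print("bush",W2V(X).round(1))
E
```

```text
O [ 0.5857 -0.08  ] -2.13
block vice ((-51.73445129394531, 0.15215301513671875), (42.456790924072266, 58.57815933227539), 86.489501953125)
[[182.89999389648438, 196.3000030517578], [184.0, 139.6999969482422], [226.10000610351562, 140.5], [225.0, 197.10000610351562]]
block TL [ 0.5022 -0.0954  0.0431] 0.0004 [-82.8 -18.5  43.1]
fence [-70.5 -39.9  36. ]
fence [-27.5 -40.   36. ]
fence end corner [-118.7  -38.4   37.7] 0.0002
(8, -20, 96) [174.2 243.6]
(52, -20, 96) [179.1 284.7]
(0, -26, 41) [185.4 215.4]
(-120, -40, 36) [161.1  99.4]
bush [-73.  137.   38.5]
```

Every measured point agrees with its nominal size and height: corner spacing 269 mm, fence at y = -40, block top at about 43 mm. Next I square the block against the fence.

```bash
cat >> h.py <<'E'
from scipy.spatial.transform import Rotation as Ro
Q=Ro.from_matrix(Ro.from_euler('z',YAW).as_matrix()@np.diag([-1,1,-1.])).as_quat()
E
python3 - <<'E'
from workcell import *
from h import *
v=lambda: (W2V(get_eef_pos()).round(1),np.round(get_contact_force(),1),round(get_time_s(),2))
move_pose(V2W(-52,60,80),Q); move_straight(V2W(-52,60,24),max_speed=.15); print(v())
print(move_straight(V2W(-52,32,24),max_speed=.1,contact_N=8)); print(v())
print(move_straight(V2W(-52,8,24),max_speed=.03,contact_N=8)); print(v())
move_straight(V2W(-52,60,24),max_speed=.15); move_straight(V2W(-52,60,110),max_speed=.25)
move_pose(V2W(30,-45,130),Q); c=snap("wrist","w3"); print(v()); print(blocktop(c,box=None)[0])
E
```

```text
(array([-50.3,  60. ,  25.4]), array([-0.1, -1.7,  0.3]), 5.28)
False
(array([-51.3,  31.3,  24.8]), array([ 0.1,  0.8, -0.5]), 5.72)
True
(array([-52. ,  17.7,  23.9]), array([0.2, 2.7, 1.3]), 6.28)
(array([ 27.8, -44.6, 127.6]), array([-0.3,  0.4, -0.3]), 7.85)
((-90.90351104736328, -170.92266845703125), (83.86363983154297, 61.02926254272461), 38.914493560791016)
```

View pics/w3.png

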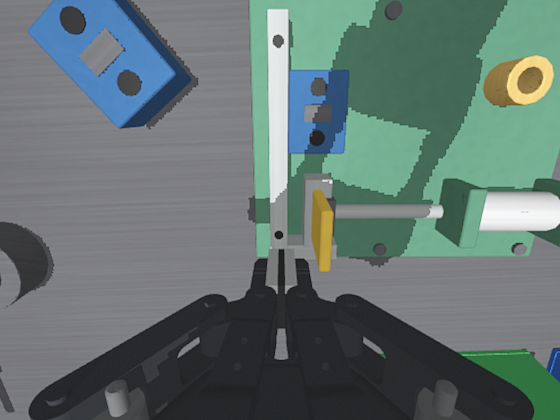

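The picture shows the block flush with the fence (top face at cols 289–349, rows 71–152). The paddle is at (321,230) and the closed fingers stand on its fence side. Now I press the jaw back, then slide the block straight away.

```bash
python3 - <<'E'
from workcell import *
from h import *
c=load("w3"); print([W2V(plane(c,p,.042)).round(1).tolist() for p in ((289,71),(349,71),(289,152))])
v=lambda s="": print(s,W2V(get_eef_pos()).round(1),np.round(get_contact_force(),1),round(get_time_s(),2))
move_straight(V2W(30,-46,62),max_speed=.15); v("down")
print(move_straight(V2W(30,-25,62),max_speed=.02,contact_N=5)); v("touch")
print(move_straight(V2W(30,10,62),max_speed=.015,contact_N=45)); v("mid")
print(move_straight(V2W(30,52,62),max_speed=.015,contact_N=45)); v("pressed"); cc=snap("wrist","w4")
if W2V(get_eef_pos())[1]>40:
    move_straight(V2W(-112,-18,62),max_speed=.3); v()
    move_straight(V2W(-112,-18,30),max_speed=.15); v("behind")
    print(move_straight(V2W(-25,-18,30),max_speed=.06,contact_N=15)); v("slid")
    print(move_straight(V2W(-8,-18,30),max_speed=.02,contact_N=9)); v("home")
    snap("scene","s5")
    move_straight(V2W(-60,-18,30),max_speed=.15); move_straight(V2W(-60,-18,130),max_speed=.25)
    snap("wrist","w5"); v("up")
E
```

```text
[[-78.9, -39.1, 42.0], [-78.9, 4.0, 42.0], [-21.2, -38.7, 42.0]]
down [ 29.9 -45.4  62. ] [-0.7  0.4  0.5] 8.45
True
touch [ 30. -34.  62.] [ 0.9 -1.3  1. ] 9.13
False
mid [29.7  7.3 61.6] [ 0.2 -8.  -0.9] 12.2
False
pressed [29.7 48.9 61.6] [ 1.1 -8.4 -0.2] 15.15
 [-111.4  -17.7   62.1] [ 0.5  0.  -0.2] 15.88
behind [-111.5  -17.3   29.4] [ 0.6 -0.   0.6] 16.24
False
slid [-24.9 -18.   30.2] [-1.2  0.  -1.8] 17.84
True
home [-11.  -17.8  29.4] [-0.3 -0.4 -0.2] 18.6
up [-59.9 -17.9 129.6] [-0.7  0.4 -0.6] 19.71
```

View pics/w5.png

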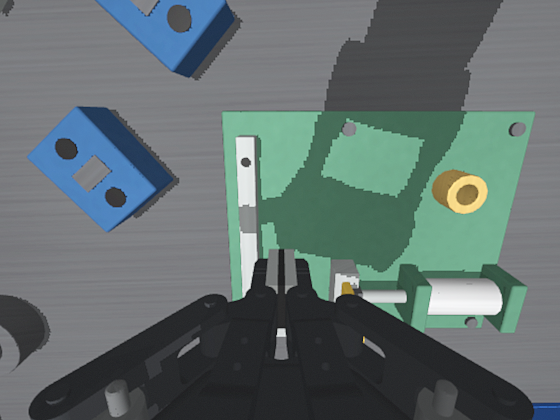

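The block has left the apron and the fingers are in front of it. The jaw, front end at about (344,270), is still creeping shut. I'll wait, then look from a clear pose.

```bash
python3 - <<'E'
from workcell import *
from h import *
move_pose(V2W(30,80,230),Q); dwell(9); c=snap("wrist","w6"); print(get_time_s())
r,h=blocktop(c); print(r)
m=mask(c,(105,120,50),(125,255,255)); print([(b[0],b[1],b[2],W2V(plane(c,b[1],.042)).round(1).tolist()) for b in blobs(m,200)])
for n,p in dict(TL=(0,-40,42),TR=(0,4,42),BL=(60,-40,42),BR=(60,4,42),jaw0=(0,4,41),pad=(8,10,96)).items(): print(n,proj(c,V2W(*p)).round(1))
E
```

```text
29.4667
((-91.04473114013672, -171.25579833984375), (83.54299926757812, 60.96537780761719), 38.92689514160156)
[(np.int32(6133), [51.3, 68.4], [0, 12, 110, 109], [-91.3, -157.7, 42.0]), (np.int32(1326), [194.6, 178.3], [177, 155, 40, 52], [24.7, -19.8, 42.0]), (np.int32(10708), [499.6, 334.8], [405, 290, 155, 124], [246.9, 385.0, 42.0])]
TL [174.8 156.9]
TR [213.6 156.9]
BL [180.4 207.2]
BR [217.2 207.3]
jaw0 [213.8 156.8]
pad [208.2 173.6]
```

View pics/w6.png

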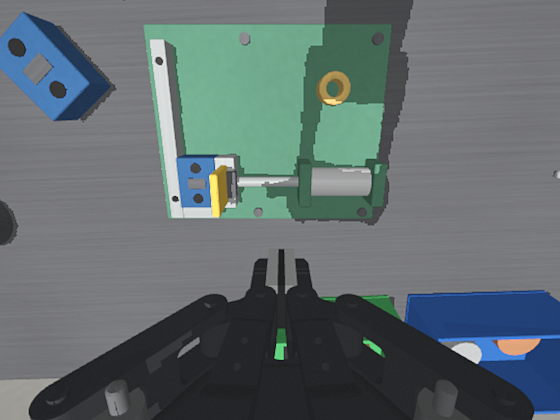

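The block's blue top covers cols 177–217 and rows 155–207, where the nested position projects to cols 175–217 and rows 157–207. The jaw lies against it, the paddle at (218,190) is where 30 mm of travel puts it, and the bush is untouched.

```bash
python3 -c "
from workcell import *
dwell(1); print(hand_in(), get_time_s())"
```

```text
the job is handed in; nothing more can be done
the job is handed in; nothing more can be done
```

The blue die block is clamped in the vice, flat and square against the fence and home on the back stop, with the jaw closed on it by the last camera view; the job is handed in at about 30 s, and I haven't seen a verdict.

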